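# Dispense a set of valve balls from the bench hopper

### The job

Stand the handled cup on the hopper's base plate squarely under the spout and let go of it, then slide the shutter open so that all three valve balls drop into the cup, and slide the shutter fully home again. Leave the filled cup standing under the spout and do not disturb the other things on the bench.

Things in the scene. Friction and masses are not known exactly. Their poses are not given: they have to be found in the camera images.
- hopper: Fixed bench hopper for balls: open-topped channel with barred sides and metal ends, on a column over a steel base plate. Origin on the bench (z 0) under the middle of the spout, z up, front = -x. Base plate 4 mm thick, x -65 to 135, y -65 to 65 mm. Column x 97 to 127, 50 mm wide. The space under the channel is open to the front and, for x below 25 mm, to both sides.
- spout (a point): Middle of the spout: the 52 x 48 mm opening at the channel's low front end, shut from below by the shutter (its underside 113 mm, its top 118 mm above the bench). Channel: front wall at x -30, back end at x 170, y -32 to 32, top 212 mm above the bench (hopper frame); its floor slopes 14 degrees down to the spout, so the balls roll out by themselves in about 1 s.
- cup_spot (a point): Point on the base plate's top face (4 mm above the bench) under the middle of the spout, where the centre of the cup's underside belongs; axes as the hopper's. Behind it (+x) two stop blocks, up to 30 mm high, form a V that a centred cup almost touches (about 1 mm play).
- shutter (a joint): Opening of the shutter in m: 0 = shut (end stop), 0.055 = fully open (end stop). It slides level along the hopper's -y direction, with about 1.5 N of friction, and stays where it is left. Open by 45 mm or more lets the 40 mm balls through.
- shutter_grip (a point): Centre of the top of the shutter's upright black handle: a 20 x 20 mm post (sides along the hopper's x and y), top 184 mm above the bench, 66 mm tall, on the shutter's flat tongue (40 mm wide, top at 118 mm, ending 15 mm beyond the post). It moves with the shutter: from the spout's middle 125 mm towards the hopper's -y when shut, 180 mm when open.
- cup: Round aluminium cup, loose, about 0.2 kg, open at the top, 70 mm high, outer diameter 100 mm at the foot and 108 mm at the rim, wall 4 mm, floor 5 mm. Origin: centre of its underside, z up. A flat arm (18 mm wide, z 41 to 49 mm) runs towards the cup's -x to an upright black grip post 140 mm from the cup's axis.
- cup_grip (a point): Centre of the top of the cup's grip post: 20 x 20 mm, sides parallel to the cup's x and y, from 41 to 116 mm above the cup's underside, 140 mm from its axis to the cup's -x. The cup can be carried by it. With the post towards the hopper's front (-x) the cup goes under the spout with its grip in the open.
- ball1: Dark grey ceramic valve ball, diameter 40 mm, about 0.13 kg; it lies on the shutter at the start. Origin is a point of its surface that turns with it: use ball1_center.
- ball2: The same, second in the row up the sloping channel.
- ball3: The same, third in the row.
- ball1_center (a point): Centre of ball 1.
- ball2_center (a point): Centre of ball 2.
- ball3_center (a point): Centre of ball 3.
- spray_can: Bystander: yellow spray can, diameter 60, height 160 mm, standing; origin at the centre of its underside.
- tube_stub: Bystander: steel tube stub, diameter 60, height 55 mm, standing; origin at the centre of its underside.
- cleaner: Bystander: white cleaner bottle, diameter 72, height 190 mm, standing; origin at the centre of its underside.
- screwdriver: Bystander: screwdriver 200 mm long, lying along its x.
- wrench: Bystander: wrench 200 mm long, lying along its x.
- flange: Bystander: steel flange, diameter 90, height 45 mm; origin at the centre of its underside.
- vblock: Bystander: steel V-block 90 x 70 mm, about 50 mm high; origin at the centre of its underside.
Mind the look-alikes: they are no part of the job. Leave any green look-alike of the cup alone.

How it is judged:
By the outcome, as a careful person would: the job done as asked, in the order asked, and still so for the second after the job is handed in, with the robot touching nothing.
It also fails if it takes over 54 s, if anything falls off the work surface, if the arm or the gripper's body presses on something with over 40 N, if the wrist force passes 120 N, or if a joint passes its speed limit or range.

### The arm

A 6-joint arm with a two-finger parallel gripper is mounted at the origin on the work surface. World frame = base frame: x ahead of the robot, y to its left, z up, the work surface at z = 0. Lengths are in mm, angles in rad, forces in N, time in s.
With the tool pointing down it reaches from about 275 to 1000 mm from the base axis. Payload 8.4 kg.
Tool frame: the origin (TCP) lies at the very end of the fingers, on their centre line; the grasp point (between the pads) lies 19 mm behind it; z points along the fingers, y is the direction in which the jaws open and shut (so a half turn about z gives the same grasp; the last joint's range is limited). The gripper opens to 85 mm and grips with 20 to 120 N. Pads are 22 mm wide; open, the fingers measure 114 mm over their backs; the gripper's body (76 mm by 85 mm) begins 54 mm behind the grasp point. The pads swing forward as they close: fully open they stand 13 mm farther back than shut.
Start: joints at [1.248, 0.353, 1.633, -0, 1.155, -0.002], TCP at [197.077, 593.117, 208.581] pointing down, gripper open.
Joint ranges: [-2.63, 2.63], [-0.92, 2.1], [0.06, 2.66], [-1.3, 4.44], [0, 2.69], [-3.02, 3.02]. Speed limits (rad/s): [2.22, 2.22, 2.79, 3.14, 3.14, 3.14].

### API

Orientations are given as [roll, pitch, yaw] about the fixed x, y, z axes, in that order (R = Rz(yaw) Ry(pitch) Rx(roll)).
In Python, from rig import r, vision gives the robot as it stands.
- The arm moves only by the tool move_arm, never from a script. Its argument "series" is text: rows parted by semicolons, each of 7 numbers parted by spaces: the closure, from -1 (fully open) to 1 (shut), then the shift along the tool's x, y, z in units of 40 mm (1.0 is 40 mm), then the turn, a rotation vector about the tool's x, y, z in degrees. In form: grip tx ty tz ax ay az; .... A call has 1 to 20 rows; each row shifts and turns the pose as measured when the row begins, along the tool's axes as they then stand; what a row does not reach is not made up. A row lasts 1/8 s, in which the tool goes at most 62.5 mm and 10.7 degrees, less where a joint would pass 70% of its speed; a pose out of reach is approached as far as the arm can. A call is refused whole if a number of a shift passes 1 or a number of a turn 10.7, either way. A call with a gripper value outside its range is refused whole. The fingers move at their own pace and stop on an object; "grip_force" is the grip in N (left out, the last holds). Time passes only in rows, so rows that do not move let the fingers close. It gives the time, the measured TCP pose, the force and the opening at its end, in the units of the state.
- r.sense(): the state, without advancing time (a new reading comes with each control period).
- vision.grab_frame(name): name is "scene" or "top"; returns the picture (480x640x3 uint8, red, green, blue); there is no depth.
- vision.camera_params(name): a dict with "fx", "fy", "cx", "cy" (pixels), "k1" (the pictures are not rectified: a ray, as slopes to the right and down, at radius r is drawn at 1 + k1 r^2 times it, then the intrinsics apply), "position" and "rotation" of the camera in the world. Camera axes: x right, y up, looking along -z (the intrinsics and any distortion apply to the point x, -y, -z); pixel columns grow to the right and rows downward; lengths in mm; the calibration is good to about 2 mm. A picture is of the moment at which its call begins. camera_params takes no time and is no camera call.
- r.sign_off(): hands the job in, once; it reports no verdict.
The state is a dict: "clock": time; "qpos": joint angles; "qvel": joint speeds; "joint_efforts": joint torques, N m; "eef_pos": TCP position; "tcp_rot": TCP orientation; "contact_force": force on the tool from outside, world axes, zero at the start; "wrist_torque": the same for the moment, N m; "opening": opening from 0.0 (shut) to 1.0 (fully open).
Only numpy, scipy, OpenCV 4.12 (cv2) and the standard library are available. Lean on these libraries where they do the work, as an engineer would, in place of code of your own. Each camera call takes 0.05 s, during which the arm holds its last target. There are 200 camera calls.

## Working session

There is one attempt and no reset: what is moved stays moved. The work goes in short steps, Python scripts to look and compute and a tool call to move; the robot and the scene stay as the last step left them, time stands still between calls to the robot, and variables do not carry over. Pictures are saved under pics/ and viewed, about 8 in all and at most 12, crops included, and the job is handed in when it is done.

Besides the shell and the picture viewer there is one more tool, called after "Emit:" in YAML: its name, and indented under it one key for each argument. move_arm: Moves the arm, as the interface text tells. Its arguments: {"type":"object","properties":{"series":{"type":"string"},"grip_force":{"type":"number"}},"required":["series"]}

```bash
ls; mkdir -p pics; python3 - <<'E'
from rig import r, vision
import cv2
for n in("scene","top"):
    im=vision.grab_frame(n); cv2.imwrite(f"pics/{n}0.png",im[:,:,::-1]); print(n,vision.camera_params(n))
print(r.sense())
E
```

```text
pics
scene {'fx': 551.320707472977, 'fy': 551.320707472977, 'cx': 318.0525649010211, 'cy': 241.033323056243, 'k1': -0.12194371138805422, 'position': array([1335.50974626,  372.64455893, 1282.32305505]), 'rotation': array([0.68483571, 0.01797804, 1.98678574])}
top {'fx': 546.0368263519358, 'fy': 546.0368263519358, 'cx': 312.4778506498995, 'cy': 238.90247753757035, 'k1': -0.00989271908590651, 'position': array([ 406.3614682 ,  -35.78954753, 1403.00337671]), 'rotation': array([ 0.0817408 , -0.00204843, -1.56828976])}
{'clock': 0.1, 'qpos': array([ 1.24757464e+00,  3.53565645e-01,  1.63404145e+00,  1.43046265e-05,
        1.15519745e+00, -2.42312005e-03]), 'qvel': array([-0.00099062, -0.00075002, -0.00203728, -0.00025804,  0.00099915,
        0.00080733]), 'joint_efforts': array([ 9.79386641e-04, -6.06358337e+01, -3.42816210e+01,  2.86439374e-06,
        4.13936665e-03, -1.38343361e-05]), 'eef_pos': array([196.94648917, 592.69248818, 207.95287653]), 'tcp_rot': array([-3.14038080e+00, -1.60164513e-05,  2.82078829e+00]), 'contact_force': array([-0.26192609, -0.6095759 , -0.13160264]), 'wrist_torque': array([ 0.0066476 ,  0.00137604, -0.01369071]), 'opening': 1.001585172245704}
```

View pics/scene0.png

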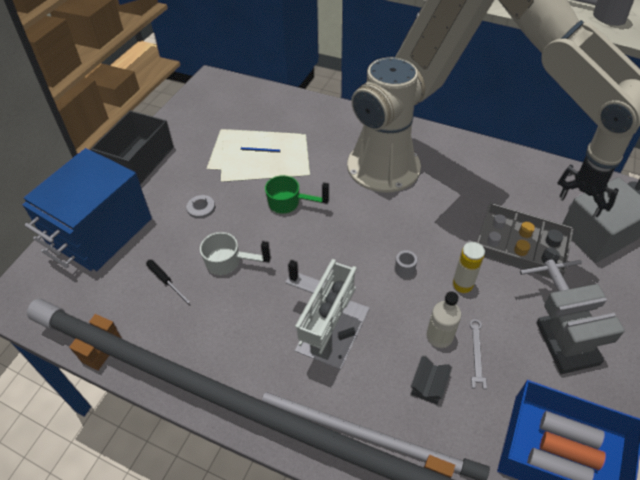

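View pics/top0.png

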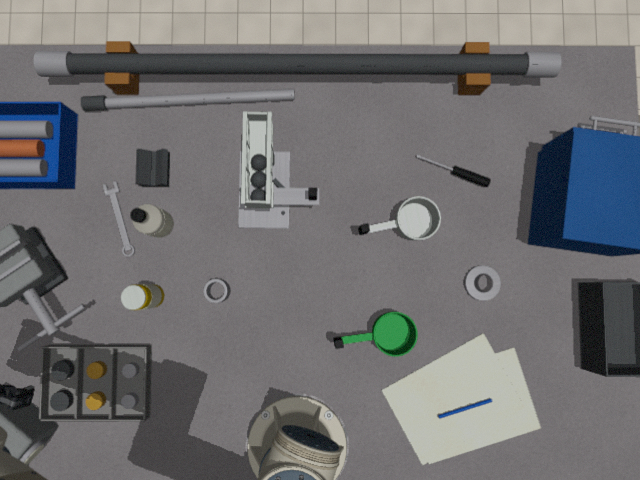

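The scene view has a silver cup at (220,255) with its post at (265,250), a green look-alike at (283,195), and the hopper at (330,310) with the shutter post at (293,270). In the top view the silver cup is at (418,218) with its post at (363,230), and the green one is at (393,333). The shutter post is at (313,194), and the hopper front faces the robot. The cup I want is the silver (aluminium) one. I'll enlarge both views.

```bash
cat > h.py <<'E'
import numpy as np, cv2
from scipy.spatial.transform import Rotation as R
from rig import r, vision
P={n:vision.camera_params(n) for n in("scene","top")}
def ray(n,uv):
    p=P[n]; K=np.array([[p['fx'],0,p['cx']],[0,p['fy'],p['cy']],[0,0,1]])
    s=cv2.undistortPoints(np.array([[uv]],float),K,np.array([p['k1'],0,0,0.]))[0,0]
    return p['position'],R.from_euler('xyz',p['rotation']).apply([s[0],-s[1],-1])
def plane(n,uv,z):
    o,d=ray(n,uv); return o+d*(z-o[2])/d[2]
def tri(a,b):  # scene px, top px -> point, gap
    o1,d1=ray("scene",a);o2,d2=ray("top",b)
    d1=d1/np.linalg.norm(d1);d2=d2/np.linalg.norm(d2)
    t=np.linalg.lstsq(np.c_[d1,-d2],o2-o1,rcond=None)[0]
    p,q=o1+t[0]*d1,o2+t[1]*d2
    return (p+q)/2,np.linalg.norm(p-q)
def proj(n,X):
    p=P[n];c=R.from_euler('xyz',p['rotation']).inv().apply(np.asarray(X)-p['position'])
    s=np.array([c[0]/-c[2],-c[1]/-c[2]]);s=s*(1+p['k1']*(s@s))
    return np.array([p['fx']*s[0]+p['cx'],p['fy']*s[1]+p['cy']])
def crop(n,box,k,name):
    x0,y0,x1,y1=box
    im=vision.grab_frame(n)[y0:y1,x0:x1,::-1]
    cv2.imwrite(f"pics/{name}.png",cv2.resize(im,None,fx=k,fy=k,interpolation=cv2.INTER_CUBIC))
E
python3 - <<'E'
from h import *
crop("top",(230,100,450,245),3.6,"t1"); crop("scene",(190,220,380,370),4,"s1")
for n in P:
    im=vision.grab_frame(n); g=im.max(2); 
    k,l,s,c=cv2.connectedComponentsWithStats((g<45).astype(np.uint8))
    print(n,[(c[i].round(1).tolist(),s[i].tolist()) for i in range(1,k) if 25<s[i][4]<600])
E
```

```text
scene [([138.6, 36.4], [135, 32, 8, 9, 46]), ([307.0, 79.2], [299, 69, 15, 19, 118]), ([179.3, 76.6], [167, 71, 25, 12, 167]), ([367.3, 110.4], [365, 108, 6, 6, 28]), ([606.7, 122.5], [602, 115, 11, 15, 43]), ([615.5, 118.5], [613, 115, 6, 7, 34]), ([325.0, 193.0], [323, 184, 5, 19, 93]), ([552.4, 242.7], [547, 237, 13, 10, 66]), ([265.4, 251.5], [262, 242, 8, 20, 116]), ([544.0, 257.4], [542, 252, 7, 10, 33]), ([157.6, 271.2], [147, 261, 23, 23, 192]), ([292.7, 270.3], [289, 261, 8, 20, 137]), ([451.1, 298.4], [446, 293, 12, 12, 117]), ([561.3, 353.8], [538, 321, 64, 53, 367]), ([346.2, 334.7], [339, 331, 15, 8, 54]), ([425.0, 396.1], [412, 388, 28, 15, 123])]
top [([86.9, 72.0], [70, 70, 36, 4, 93]), ([507.7, 73.1], [491, 71, 35, 4, 87]), ([561.8, 161.7], [553, 140, 17, 44, 221]), ([165.7, 174.8], [155, 153, 15, 34, 75]), ([551.1, 164.7], [546, 159, 9, 11, 26]), ([470.6, 176.4], [451, 167, 39, 20, 345]), ([560.3, 191.9], [552, 180, 15, 25, 110]), ([312.1, 193.7], [309, 188, 7, 12, 78]), ([138.0, 215.0], [131, 209, 15, 13, 157]), ([363.0, 229.2], [358, 224, 11, 11, 78]), ([542.9, 229.6], [532, 224, 23, 13, 74]), ([45.7, 261.2], [25, 228, 43, 69, 584]), ([337.3, 341.3], [333, 337, 10, 11, 67]), ([46.0, 359.5], [43, 349, 7, 23, 113]), ([80.2, 372.1], [78, 349, 6, 51, 172]), ([114.2, 379.3], [112, 352, 5, 55, 147]), ([65.2, 366.8], [52, 360, 22, 18, 184]), ([147.6, 389.1], [145, 360, 6, 60, 170]), ([45.2, 377.7], [42, 373, 7, 11, 44]), ([17.3, 396.7], [0, 385, 38, 29, 563]), ([68.0, 395.9], [59, 390, 14, 17, 77]), ([126.8, 416.9], [112, 413, 31, 6, 85]), ([50.4, 416.5], [42, 415, 17, 4, 30]), ([92.4, 416.9], [77, 415, 31, 4, 72])]
```

View pics/t1.png

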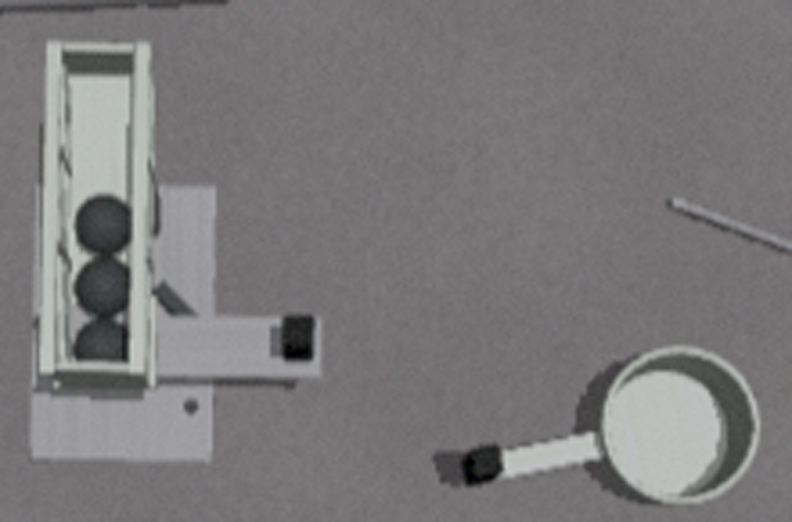

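View pics/s1.png

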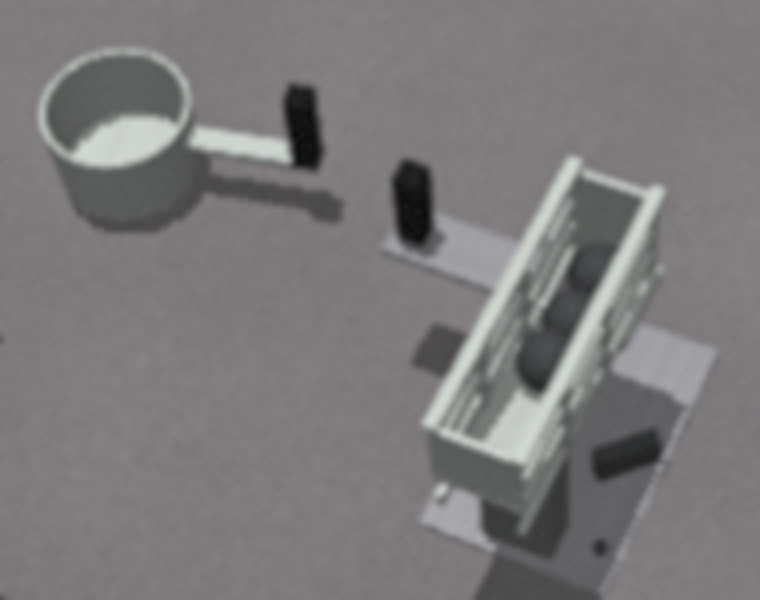

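The crops show the silver cup with a black post towards +y, the hopper with three balls at its front end, and the shutter shut with its post on the -y side. The silver cup is aluminium with a grip post and the other is green, so the silver one is the one to use. Next I'll triangulate.

```bash
cat > m.py <<'E'
from h import *
T=lambda x,y:((x+.5)/3.6+229.5,(y+.5)/3.6+99.5)
S=lambda x,y:((x+.5)/4+189.5,(y+.5)/4+219.5)
np.set_printoptions(precision=1,suppress=True)
for n,s,t in[("shutpost",(411,170),(298.5,331)),("cuppost",(300,93),(487,461)),("rim",(115.5,108),(680.5,424.5)),
 ("chan back -y?",(430,425),(150,42)),("chan back +y",(527,470),(47,42))]:
    print(n,*tri(S(*s),T(*t)))
for n,t in[("FL",(32,459)),("FR",(212,461)),("BR",(216,186))]: print("plate top",n,plane("top",T(*t),4))
for n,s in[("B-y",(422,519)),("B+y",(604,596)),("F+y",(718,350))]: print("plate scene",n,plane("scene",S(*s),4))
for n,t in[("F+y",(40,374)),("F-y",(155,374)),("B+y",(46,40)),("B-y",(152,40))]: print("chan top",n,plane("top",T(*t),212))
for n,s in[("F-y",(572,157)),("F+y",(664,188)),("B-y",(424,427)),("B+y",(527,474))]: print("chan scene",n,plane("scene",S(*s),212))
print("tongue top", plane("top",T(322,316),118),plane("top",T(322,376),118))
print("tongue scn", plane("scene",S(383,246),118))
E
python3 m.py
```

```text
shutpost [612.7 -38.  187.9] 0.13429991787388318
cuppost [ 538.3 -161.8  119.9] 0.4126707940923146
rim [ 568.7 -298.8   71.5] 0.34719164944321235
chan back -y? [787.8  56.4 214.4] 4.206085132240094
chan back +y [789.8 118.6 210.6] 0.18186527517050238
plate top FL [550.9 152.1   4. ]
plate top FR [549.8  23.4   4. ]
plate top BR [749.8  21.7   4. ]
plate scene B-y [744.7  21.5   4. ]
plate scene B+y [748.7 150.7   4. ]
plate scene F+y [548.2 152.1   4. ]
chan top F+y [581.6 120.  212. ]
chan top F-y [581.8  49.7 212. ]
chan top B+y [790.6 119.1 212. ]
chan top B-y [790.7  53.4 212. ]
chan scene F-y [581.1  57.2 212. ]
chan scene F+y [581.1 117.5 212. ]
chan scene B-y [788.3  55.1 212. ]
chan scene B+y [792.9 119.9 212. ]
tongue top [634.6 -53.6 118. ] [594.6 -53.6 118. ]
tongue scn [629.1 -54.5 118. ]
```

Emit:
move_arm:
  series: "-1 0 0 -0.8 0 0 10.6; -1 0 0 -0.8 0 0 10.6; -1 0 0 -0.8 0 0 10.6; -1 0 0 0 0 0 10.6; -1 0 0 0 0 0 10.6; -1 0 0 0 0 0 10.6; -1 0 0 0 0 0 10.6; -1 0 0 0 0 0 10.6; -1 0 0 0 0 0 10.6; -1 0 0 0 0 0 10.6; -1 0 0 0 0 0 10.6; -1 0 0 0 0 0 10.6; -1 0 0 0 0 0 10.6; -1 0 0 0 0 0 10.6"
  grip_force: 60

```text
clock: 2.05
eef_pos: [196.7, 591.9, 306.4]
tcp_rot: [3.139, 0.002, 0.192]
contact_force: [-0.6, 0.3, -0.3]
opening: 1.0
```

Emit:
move_arm:
  series: "-1 0.24 1 0 0 0 0; -1 0.24 1 0 0 0 0; -1 0.24 1 0 0 0 0; -1 0.24 1 0 0 0 0; -1 0.24 1 0 0 0 0; -1 0.24 1 0 0 0 0; -1 0.24 1 0 0 0 0; -1 0.24 1 0 0 0 0; -1 0.24 1 0 0 0 0; -1 0.24 1 0 0 0 0; -1 0.24 1 0 0 0 0; -1 0.24 1 0 0 0 0; -1 0.24 1 0 0 0 0; -1 0.24 1 0 0 0 0; -1 0.24 1 0 0 0 0; -1 0.24 1 0 0 0 0; -1 0.24 1 0 0 0 0; -1 0.24 1 0 0 0 0; -1 0.24 1 0 0 0 0; -1 0.24 0.7 0 0 0 0"

```text
clock: 4.55
eef_pos: [542.6, -168.6, 309.1]
tcp_rot: [3.14, -0.005, 0.192]
contact_force: [-0.3, 1.0, -0.9]
opening: 1.0
```

Emit:
move_arm:
  series: "-1 -0.07 -0.19 0 0 0 -1.5; -1 0 0 -0.01 0 0 0"

```text
clock: 4.8
eef_pos: [538.3, -162.6, 308.8]
tcp_rot: [3.14, -0.004, 0.217]
contact_force: [0.1, -0.2, -0.9]
opening: 1.003
```

```bash
python3 - <<'E'
from h import *
crop("scene",(190,190,320,300),5,"s2")
E
```

```text
(no output)
```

View pics/s2.png

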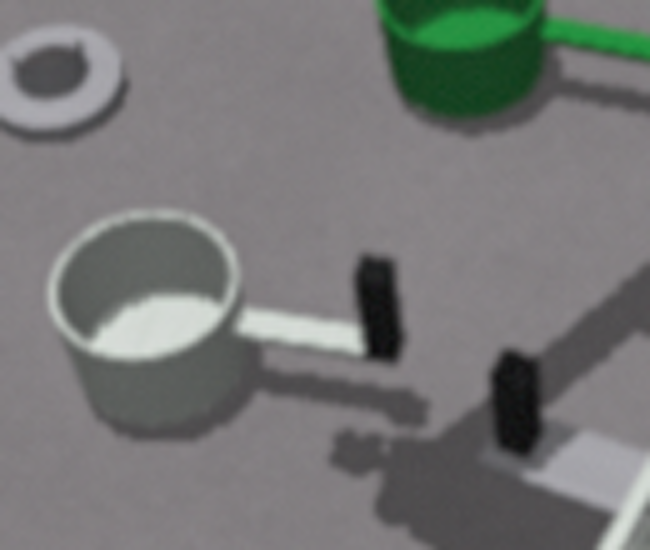

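The crop shows the silver cup with its post top at scene (265,243), still undisturbed. The arm is above the frame and only its shadow shows. Now I'll descend to TCP z of about 68 and grip.

Emit:
move_arm:
  series: "-1 0 0 1 0 0 0; -1 0 0 1 0 0 0; -1 0 0 1 0 0 0; -1 0 0 1 0 0 0; -1 0 0 0.5 0 0 0; -1 0 0 0.5 0 0 0; -1 0 0 0.5 0 0 0; -1 0 0 0.5 0 0 0; -1 0 0 0 0 0 0"

```text
clock: 5.98
eef_pos: [540.3, -155.7, 66.3]
tcp_rot: [3.137, -0.01, 0.224]
contact_force: [0.6, 0.3, 1.0]
opening: 0.999
```

Emit:
move_arm:
  series: "-1 -0.08 0.14 -0.04 0.26 -0.57 0; -1 0 0 0 0 0 0; 1 0 0 0 0 0 0; 1 0 0 0 0 0 0; 1 0 0 0 0 0 0; 1 0 0 0 0 0 0; 1 0 0 0 0 0 0; 1 0 0 0 0 0 0"
  grip_force: 60

```text
clock: 6.98
eef_pos: [540.1, -162.3, 71.4]
tcp_rot: [3.139, -0.003, 0.225]
contact_force: [-0.2, -0.7, 1.2]
opening: 0.217
```

Emit:
move_arm:
  series: "1 0 0 -0.4 0 0 0; 1 0 0 -0.7 0 0 0; 1 0 0 -0.8 0 0 0; 1 0 0 -0.8 0 0 0; 1 0 0 -0.7 0 0 0; 1 -0.4 -0.1 0 0 0 0; 1 -0.7 -0.16 0 0 0 0; 1 -0.8 -0.18 0 0 0 0; 1 -0.8 -0.18 0 0 0 0; 1 -0.8 -0.18 0 0 0 0; 1 -0.5 -0.12 0 0 0 0; 1 0 0 0 0 0 0"

```text
clock: 8.48
eef_pos: [357.4, -157.1, 207.5]
tcp_rot: [-3.134, 0.008, 0.224]
contact_force: [0.2, 0.3, -1.9]
opening: 0.219
```

```bash
python3 - <<'E'
from h import *
im=vision.grab_frame("scene")[:,:,::-1]; t=vision.grab_frame("top")[:,:,::-1]
cv2.imwrite("pics/c3.png",np.hstack([im[130:430,100:440],t[100:400,200:540]]))
print(r.sense()['eef_pos'])
E
```

```text
[ 359.53610087 -157.61784326  208.07794932]
```

View pics/c3.png

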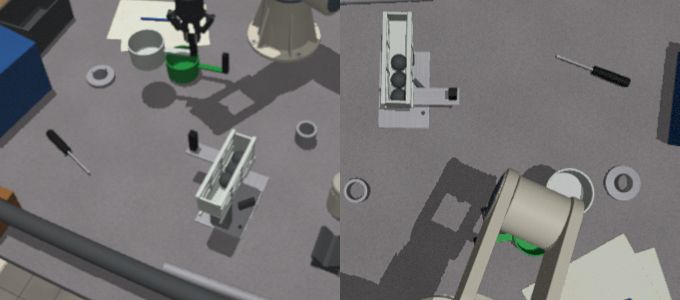

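The cup is held and level at scene (245,178), and everything else is in place. Next I'll rotate it and move it in front of the hopper.

Emit:
move_arm:
  series: "1 0 0 0 0 0 -5; 1 0 0 0 0 0 -7.5; 1 0 0 0 0 0 -8.5; 1 0 0 0 0 0 -8.5; 1 0 0 0 0 0 -8.5; 1 0 0 0 0 0 -8.5; 1 0 0 0 0 0 -8.5; 1 0 0 0 0 0 -8.5; 1 0 0 0 0 0 -8; 1 0 0 0 0 0 -5; 1 0.4 0 0 0 0 0; 1 0.8 0 0 0 0 0; 1 0.9 0 0 0 0 0; 1 0.9 0 0 0 0 0; 1 0.9 0 0 0 0 0; 1 0.9 0 0 0 0 0; 1 0.8 0 0 0 0 0; 1 0.4 0 0 0 0 0; 1 0 0 0 0 0 0; 1 0 0 0 0 0 0"

```text
clock: 11.08
eef_pos: [356.8, 96.8, 204.9]
tcp_rot: [-3.129, -0.008, 1.59]
contact_force: [-0.9, 0.1, -2.5]
opening: 0.221
```

Emit:
move_arm:
  series: "1 -0.21 0 0 -0.7 -0.46 1.5; 1 0 0 0.6 0 0 0; 1 0 0 0.8 0 0 0; 1 0 0 0.8 0 0 0; 1 0 0 0.6 0 0 0; 1 0 0 0.1 0 0 0; 1 0 0 0 0 0 0"

```text
clock: 11.95
eef_pos: [358.5, 82.3, 87.3]
tcp_rot: [3.136, 0.003, 1.547]
contact_force: [0.4, -0.9, -1.7]
opening: 0.22
```

Emit:
move_arm:
  series: "1 0.15 0 0 0.2 0.2 -0.9; 1 0 0 0 0 0 0; 1 0 0 0 0 0 0"

```text
clock: 12.32
eef_pos: [360.5, 88.9, 89.4]
tcp_rot: [3.135, -0.002, 1.563]
contact_force: [0.4, 0.3, -2.4]
opening: 0.216
```

```bash
python3 - <<'E'
from h import *
s=r.sense();print(s['eef_pos'],s['tcp_rot'])
im=vision.grab_frame("scene")[:,:,::-1]; t=vision.grab_frame("top")[:,:,::-1]
a=cv2.resize(im[190:350,260:390],None,fx=3,fy=3,interpolation=2);b=cv2.resize(t[130:290,205:338],None,fx=3,fy=3,interpolation=2)
cv2.imwrite("pics/c4.png",np.hstack([a,b]))
E
```

```text
[360.47837153  88.87799155  89.38364987] [ 3.13512331e+00 -1.53753752e-03  1.56317846e+00]
```

View pics/c4.png

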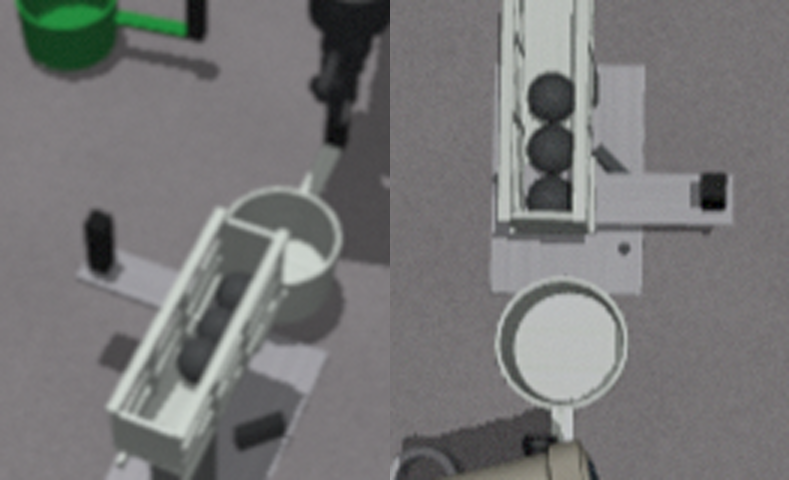

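The cup hangs in front of the plate with its rim centred near (262,244) in the top view. I'll fit the rim to get the offset.

```bash
cat > rim.py <<'E'
from h import *
def rim(z,box=(235,215,292,272)):
    x0,y0,x1,y1=box; t=vision.grab_frame("top")[y0:y1,x0:x1].astype(int)
    m=((t[:,:,1]-t[:,:,0]>=5)&(t[:,:,1]>70)|(t.min(2)>170)).astype(np.uint8)
    m=cv2.morphologyEx(m,cv2.MORPH_OPEN,np.ones((5,5)))
    c=max(cv2.findContours(m,0,1)[0],key=cv2.contourArea); h=cv2.convexHull(c)
    e=cv2.fitEllipse(h); uv=(e[0][0]+x0,e[0][1]+y0)
    print(e,cv2.minEnclosingCircle(h),uv,plane("top",uv,z))
    return m
E
python3 - <<'E'
from rim import *
rim(88)
print(plane("top",(261.8,244.2),88), r.sense()['eef_pos'])
E
```

```text
((27.96812629699707, 29.919063568115234), (33.47282791137695, 34.92341995239258), 39.89842224121094) ((28.0, 30.016666412353516), 17.70415496826172) (262.96812629699707, 244.91906356811523) [499.20583688  81.26221637  88.        ]
[500.93845357  84.09941837  88.        ] [360.21767125  88.76015852  89.1088339 ]
```

```bash
cat > rim.py <<'E'
from h import *
from scipy.optimize import least_squares
def rim(c0,z,up=15,rad=(19,26),plot=None):
    """outward radial edge search for the outer rim, subpixel by half level; circle fit; returns world point"""
    g=np.mean([vision.grab_frame("top").min(2) for _ in range(3)],0).astype(np.float32)
    c=np.array(c0,float)
    for _ in range(3):
        pts=[]
        for a in np.radians(np.arange(0,360,5)):
            if abs((np.degrees(a)-90))<up: continue      # arm (image down)
            rr=np.arange(rad[0],rad[1],.25); 
            v=cv2.remap(g,(c[0]+rr*np.cos(a)).astype(np.float32)[None],(c[1]+rr*np.sin(a)).astype(np.float32)[None],1)[0]
            d=np.diff(v); i=d.argmin()
            if d[i]<-5: pts.append((c+ (rr[i]+.125)*np.array([np.cos(a),np.sin(a)])))
        pts=np.array(pts)
        f=least_squares(lambda p:np.hypot(*(pts-p[:2]).T)-p[2],[*c,22],loss='soft_l1',f_scale=.3)
        c=f.x[:2]
    print("px",f.x.round(2),"n",len(pts),"rms",np.sqrt(np.mean(f.fun**2)).round(2),plane("top",c,z))
    return plane("top",c,z)
E
python3 - <<'E'
from rim import *
c=rim((261.8,244.2),88); e=r.sense()['eef_pos']; print(c-e,np.degrees(np.arctan2(*(c-e)[1::-1])))
E
```

```text
px [261.56 244.7   21.83] n 56 rms 1.09 [499.71754161  84.67552739  88.        ]
[139.67579764  -4.00702339  -0.90757336] -1.6432523057567405
```

Emit:
move_arm:
  series: "1 0.02 0 0.1 0.3 0 -0.8; 1 0 0.4 0 0 0 0; 1 0 0.6 0 0 0 0; 1 0 0.6 0 0 0 0; 1 0 0.6 0 0 0 0; 1 0 0.4 0 0 0 0; 1 0 0 0 0 0 0; 1 0 0 0 0 0 0"

```text
clock: 13.62
eef_pos: [471.4, 90.1, 83.4]
tcp_rot: [-3.141, -0.001, 1.578]
contact_force: [0.1, -0.2, -1.7]
opening: 0.22
```

Emit:
move_arm:
  series: "1 -0.02 0.07 0 0 0 0; 1 0 0 0.1 0 0 0; 1 0 0 0.05 0 0 0; 1 0 0 0 0 0 0; 1 0 0 0 0 0 0"

```text
clock: 14.25
eef_pos: [472.3, 89.2, 77.0]
tcp_rot: [-3.14, -0.001, 1.579]
contact_force: [0.2, -0.3, -2.1]
opening: 0.219
```

```bash
python3 - <<'E'
from h import *
s=r.sense();print(s['eef_pos'],s['tcp_rot'],s['contact_force'],s['wrist_torque'])
im=vision.grab_frame("scene")[:,:,::-1]; t=vision.grab_frame("top")[:,:,::-1]
a=cv2.resize(im[200:350,265:395],None,fx=3,fy=3,interpolation=2);b=cv2.resize(t[140:290,205:338],None,fx=3,fy=3,interpolation=2)
cv2.imwrite("pics/c5.png",np.hstack([a,b]))
E
```

```text
[472.27730175  89.24038871  76.97383312] [-3.14003486e+00 -9.05298248e-04  1.57871488e+00] [ 0.1673499  -0.25882367 -2.13361603] [0.05553166 0.2750542  0.01650601]
```

View pics/c5.png

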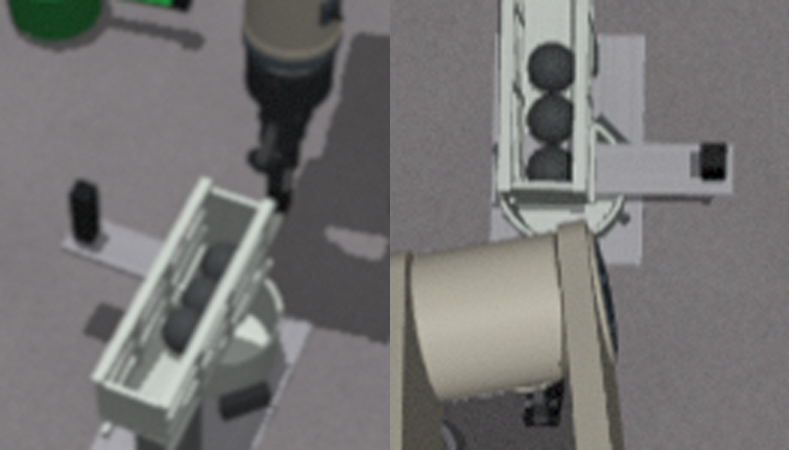

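In the top view the cup sits under the spout, with its rim showing on both sides of the channel at about (243..277, 200). The force shows it still hanging about 2 mm high. I'll nudge it forward to the stops and set it down.

Emit:
move_arm:
  series: "1 0 0.05 0 0 0 0; 1 0 0 0 0 0 0; 1 0 0 0.03 0 0 0; 1 0 0 0.03 0 0 0; 1 0 0 0 0 0 0"

```text
clock: 14.98
eef_pos: [474.3, 89.7, 75.6]
tcp_rot: [-3.14, -0.001, 1.579]
contact_force: [-1.3, 0.7, 1.7]
opening: 0.214
```

```bash
cat >> rim.py <<'E'
def rimfront(c0,z):
    # visible part only: image right side and front left, inside angle windows
    g=np.mean([vision.grab_frame("top").min(2) for _ in range(4)],0).astype(np.float32)
    c=np.array(c0,float); r0=53.3*546/(1403-z)
    for _ in range(4):
        pts=[]
        for d in [*range(-25,-8,3),*range(28,62,3),*range(132,146,3)]:
            a=np.radians(d);rr=np.arange(r0-3,r0+3,.25)
            v=cv2.remap(g,(c[0]+rr*np.cos(a)).astype(np.float32)[None],(c[1]+rr*np.sin(a)).astype(np.float32)[None],1)[0]
            dv=np.diff(v);i=dv.argmin()
            if dv[i]<-4: pts.append(c+(rr[i]+.125)*np.array([np.cos(a),np.sin(a)]))
        pts=np.array(pts)
        f=least_squares(lambda p:np.hypot(*(pts-p).T)-r0,c,loss='soft_l1',f_scale=.3); c=f.x
    print("px",c.round(2),"n",len(pts),"rms",np.sqrt(np.mean(f.fun**2)).round(2),plane("top",c,z))
E
python3 - <<'E'
from rim import *
s=r.sense();print(s['eef_pos'],s['contact_force'],s['wrist_torque'],proj("top",(614.5,87.2,74)))
rimfront(proj("top",(614,87,74)),74)
E
```

```text
[474.30718839  89.67629198  75.60934532] [-1.25739503  0.7430397   1.74194646] [0.25173883 0.15309647 0.11522345] [261.52217382 198.50166892]
px [261.71 197.39] n 18 rms 1.18 [617.266264    86.77716102  74.        ]
```

Emit:
move_arm:
  series: "1 0 0.05 -0.01 0 0 0; 1 0 0.0 0 0 0 0; 1 0 0 0 0 0 0"

```text
clock: 15.55
eef_pos: [474.7, 89.9, 75.9]
tcp_rot: [-3.137, -0.002, 1.579]
contact_force: [-2.5, 0.6, 1.6]
opening: 0.223
```

Emit:
move_arm:
  series: "1 0 0.06 0 0 0 0; 1 0 0 0 0 0 0"

```text
clock: 15.8
eef_pos: [474.6, 89.8, 75.8]
tcp_rot: [-3.133, -0.001, 1.579]
contact_force: [-0.9, 1.5, 2.8]
opening: 0.216
```

Emit:
move_arm:
  series: "-1 0 0 0 0 0 0; -1 0 0 0 0 0 0; -1 0 0 0 0 0 0; -1 0 0 0 0 0 0; -1 0 0 0 0 0 0; -1 0 0 -0.4 0 0 0; -1 0 0 -0.8 0 0 0; -1 0 0 -1 0 0 0; -1 0 0 -1 0 0 0; -1 0 0 -1 0 0 0; -1 0 0 -0.9 0 0 0; -1 -0.8 0 -0.5 0 0 0; -1 -1 0 0 0 0 0; -1 -1 0 0 0 0 0; -1 -0.8 0 0 0 0 0; -1 0 0 0 0 0 0"

```text
clock: 17.8
eef_pos: [478.2, -58.5, 320.0]
tcp_rot: [3.137, -0.001, 1.58]
contact_force: [-0.3, -0.1, -0.6]
opening: 1.0
```

```bash
python3 - <<'E'
from rim import *
s=r.sense();print(s['eef_pos'],s['tcp_rot'])
rimfront(proj("top",(614,87,74)),74)
im=vision.grab_frame("scene")[:,:,::-1]; t=vision.grab_frame("top")[:,:,::-1]
a=cv2.resize(im[200:350,265:395],None,fx=3,fy=3,interpolation=2);b=cv2.resize(t[140:290,205:338],None,fx=3,fy=3,interpolation=2)
cv2.imwrite("pics/c6.png",np.hstack([a,b]))
E
```

```text
[478.23024636 -58.45714008 320.03148411] [ 3.13692010e+00 -8.65678921e-04  1.58041532e+00]
px [263.13 195.49] n 19 rms 1.78 [621.99621594  83.33716075  74.        ]
```

View pics/c6.png

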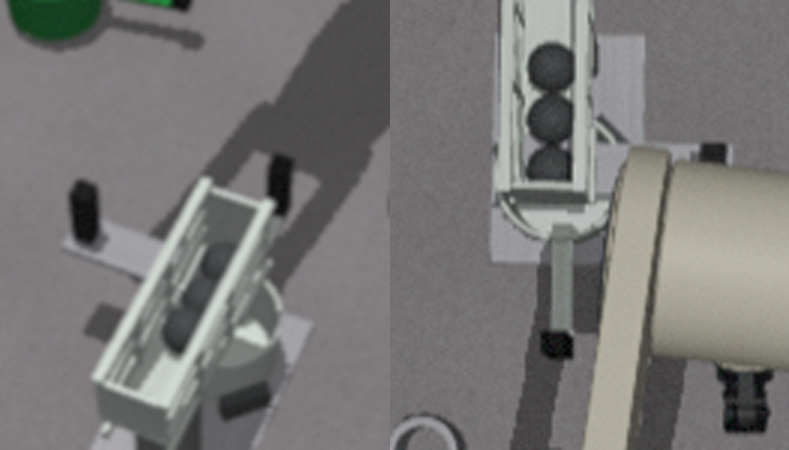

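The cup stands upright and released, with its post at (260.5,254) in the top view, and the balls are still in the channel. The rim fit was spoiled by the arm covering part of the rim. I'll check the post and the front of the rim by ray while moving on to the shutter.

Emit:
move_arm:
  series: "-1 0.25 0.7 0 0 0 1; -1 0.26 1 0 0 0 0; -1 0 1 0 0 0 0; -1 0 0.68 0 0 0 0; -1 0 0 0 0 0 0"

```text
clock: 18.73
eef_pos: [616.9, -30.1, 319.1]
tcp_rot: [3.139, -0.002, 1.572]
contact_force: [0.1, -0.7, -0.5]
opening: 0.998
```

```bash
python3 - <<'E'
from h import *
print(plane("top",(260.5,253.7),120), proj("top",(560.5,87.2,74)), "seen front rim row ~",240/3+139.6)
print(r.sense()['eef_pos'])
E
```

```text
[476.22735676  84.01448958 120.        ] [261.29669127 220.34594637] seen front rim row ~ 219.6
[616.93463152 -30.12093265 319.05297721]
```

```bash
python3 - <<'E'
from h import *
im=vision.grab_frame("scene")[:,:,::-1]; t=vision.grab_frame("top")[:,:,::-1]
a=cv2.resize(im[215:325,290:370],None,fx=5,fy=5,interpolation=2)[:,:400];b=cv2.resize(t[165:275,225:305],None,fx=5,fy=5,interpolation=2)
cv2.imwrite("pics/c7.png",np.hstack([a,b]))
for X in[(614.5-53,87.2,74),(614.5,87.2+54,74),(614.5,87.2-54,74)]:print(proj("top",X))
E
```

```text
[261.30086578 219.94009113]
[239.54398107 198.44375635]
[283.5020275  198.56087816]
```

View pics/c7.png

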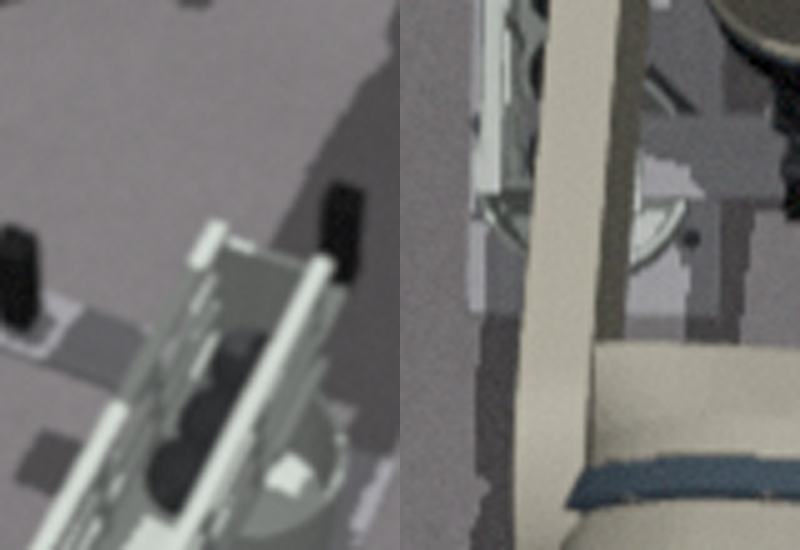

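The rim edges at row 205 are near columns 241 and 283, so the middle is 261.9 against 261.5 expected. The cup is centred to about 1 mm. Now I'll descend to the shutter post.

Emit:
move_arm:
  series: "-1 -0.2 -0.08 0.4 0 0 0.5; -1 0 0 0.8 0 0 0; -1 0 0 0.8 0 0 0; -1 0 0 0.6 0 0 0; -1 0 0 0 0 0 0"

```text
clock: 19.45
eef_pos: [605.8, -40.1, 210.3]
tcp_rot: [-3.141, -0.001, 1.561]
contact_force: [0.1, 0.4, -0.2]
opening: 0.998
```

Emit:
move_arm:
  series: "-1 0.05 0.17 0.2 0 0 0; -1 0 0 0.5 0 0 0; -1 0 0 0.6 0 0 0; -1 0 0 0.4 0 0 0; -1 0 0 0 0 0 0"

```text
clock: 20.08
eef_pos: [615.9, -38.6, 144.1]
tcp_rot: [3.134, -0.001, 1.56]
contact_force: [0.5, -1.1, 0.0]
opening: 1.002
```

Emit:
move_arm:
  series: "-1 0 -0.03 0.05 0.4 0 0; 1 0 0 0 0 0 0; 1 0 0 0 0 0 0; 1 0 0 0 0 0 0; 1 0 0 0 0 0 0; 1 0 0 0 0 0 0; 1 0 0 0 0 0 0"
  grip_force: 40

```text
clock: 20.95
eef_pos: [612.1, -38.5, 144.4]
tcp_rot: [-3.137, -0.001, 1.56]
contact_force: [1.4, 0.3, -2.2]
opening: 0.225
```

Emit:
move_arm:
  series: "1 -0.25 0 0 0 0 0; 1 -0.3 0 0 0 0 0; 1 -0.3 0 0 0 0 0; 1 -0.3 0 0 0 0 0; 1 -0.2 0 0 0 0 0; 1 0 0 0 0 0 0; 1 0 0 0 0 0 0"

```text
clock: 21.82
eef_pos: [611.5, -94.2, 144.3]
tcp_rot: [-3.137, -0.007, 1.557]
contact_force: [-0.2, 4.2, 0.7]
opening: 0.222
```

Emit:
move_arm:
  series: "1 0 0 0 0 0 0; 1 0 0 0 0 0 0; 1 0 0 0 0 0 0; 1 0 0 0 0 0 0; 1 0 0 0 0 0 0; 1 0 0 0 0 0 0; 1 0 0 0 0 0 0; 1 0 0 0 0 0 0; 1 0 0 0 0 0 0; 1 0 0 0 0 0 0; 1 0 0 0 0 0 0; 1 0 0 0 0 0 0; 1 0 0 0 0 0 0; 1 0 0 0 0 0 0; 1 0 0 0 0 0 0; 1 0 0 0 0 0 0"

```text
clock: 23.82
eef_pos: [611.5, -94.1, 144.3]
tcp_rot: [-3.137, -0.007, 1.558]
contact_force: [-0.0, 3.9, 0.7]
opening: 0.222
```

```bash
python3 - <<'E'
from h import *
print(r.sense()['eef_pos'],r.sense()['contact_force'])
im=vision.grab_frame("scene")[:,:,::-1]; t=vision.grab_frame("top")[:,:,::-1]
a=cv2.resize(im[210:350,270:370],None,fx=4,fy=4,interpolation=2);b=cv2.resize(t[110:250,215:315],None,fx=4,fy=4,interpolation=2)
cv2.imwrite("pics/c8.png",np.hstack([a,b]))
E
```

```text
[611.51474875 -94.14353505 144.32197092] [-0.03662206  3.94491048  0.65019861]
```

View pics/c8.png

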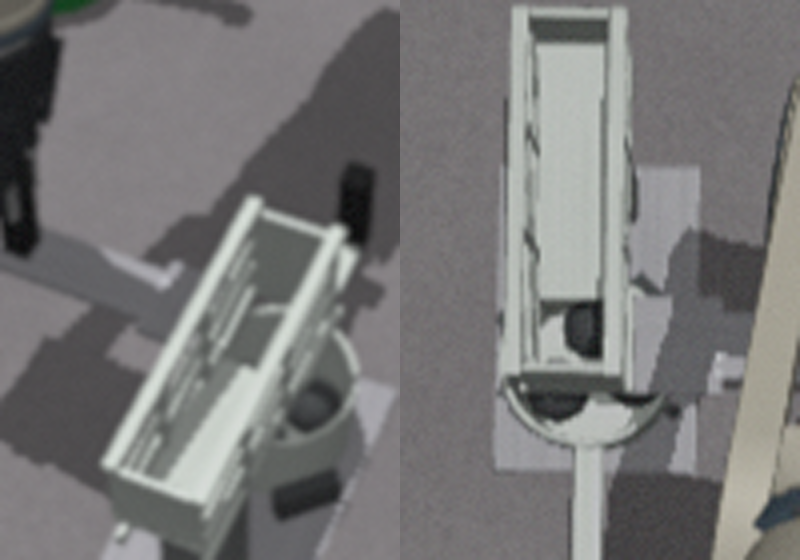

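The channel is empty. In the top view balls show in the cup at about (261,192), (254,210) and a sliver at (275,209), so all three are in. Now I'll close the shutter.

Emit:
move_arm:
  series: "1 0.25 0 0 0 0 0; 1 0.3 0 0 0 0 0; 1 0.3 0 0 0 0 0; 1 0.3 0 0 0 0 0; 1 0.2 0 0 0 0 0; 1 0.15 0 0 0 0 0; 1 0.1 0 0 0 0 0; 1 0 0 0 0 0 0; 1 0 0 0 0 0 0"

```text
clock: 25.05
eef_pos: [612.1, -34.5, 144.5]
tcp_rot: [-3.137, 0.009, 1.561]
contact_force: [-0.3, -3.2, -1.4]
opening: 0.224
```

Emit:
move_arm:
  series: "1 0.15 0 0 0 0 0; 1 0 0 0 0 0 0; 1 0 0 0 0 0 0"

```text
clock: 25.42
eef_pos: [612.2, -31.3, 144.6]
tcp_rot: [-3.137, 0.014, 1.562]
contact_force: [-1.0, -3.7, -0.8]
opening: 0.225
```

Emit:
move_arm:
  series: "-1 0 0 0 0 0 0; -1 0 0 0 0 0 0; -1 0 0 0 0 0 0; -1 0 0 0 0 0 0; -1 0 0 0 0 0 0; -1 0 0 -0.4 0 0 0; -1 0 0 -0.8 0 0 0; -1 0 0 -0.9 0 0 0; -1 0 0 -0.8 0 0 0; -1 0 0 -0.8 0 0 0; -1 -0.8 -0.4 -0.3 0 0 0; -1 -1 -0.8 0 0 0 0; -1 -1 -0.8 0 0 0 0; -1 -1 -0.8 0 0 0 0; -1 -1 -0.8 0 0 0 0; -1 -1 -0.4 0 0 0 0; -1 -0.5 0 0 0 0 0; -1 0 0 0 0 0 0"

```text
clock: 27.68
eef_pos: [448.4, -285.1, 329.0]
tcp_rot: [3.13, 0.017, 1.563]
contact_force: [0.0, 0.9, 0.1]
opening: 0.999
```

```bash
python3 - <<'E'
from h import *
print(r.sense()['eef_pos'])
ims={}
for n,q in(("scene",(292.7,270.3)),("top",(312.1,193.7))):
    im=ims[n]=vision.grab_frame(n)
    k,l,s,c=cv2.connectedComponentsWithStats((im.max(2)<45).astype(np.uint8))
    print(n,[(c[i].round(1).tolist(),s[i].tolist()) for i in range(1,k) if 15<s[i][4]<600 and np.hypot(*(c[i]-q))<60])
    a=cv2.imread(f"pics/{n}0.png")[:,:,::-1]
    x,y=map(int,q); d=cv2.phaseCorrelate(np.float32(a[y-20:y+20,x-14:x+14].mean(2)),np.float32(im[y-20:y+20,x-14:x+14].mean(2)));print("shift",d)
a=cv2.resize(ims["scene"][220:345,265:365,::-1],None,fx=4,fy=4,interpolation=2);b=cv2.resize(ims["top"][140:265,225:325,::-1],None,fx=4,fy=4,interpolation=2)
cv2.imwrite("pics/c9.png",np.hstack([a,b]))
E
```

```text
[ 448.42720207 -285.05005874  329.00811015]
scene [([293.2, 270.2], [289, 261, 9, 20, 145])]
shift ((0.35190529260007253, 0.08074213874879987), 0.6142238024870554)
top [([311.7, 194.0], [308, 188, 8, 12, 76])]
shift ((-0.8470733978365441, -0.004239894508700104), 0.9027481134732565)
```

View pics/c9.png

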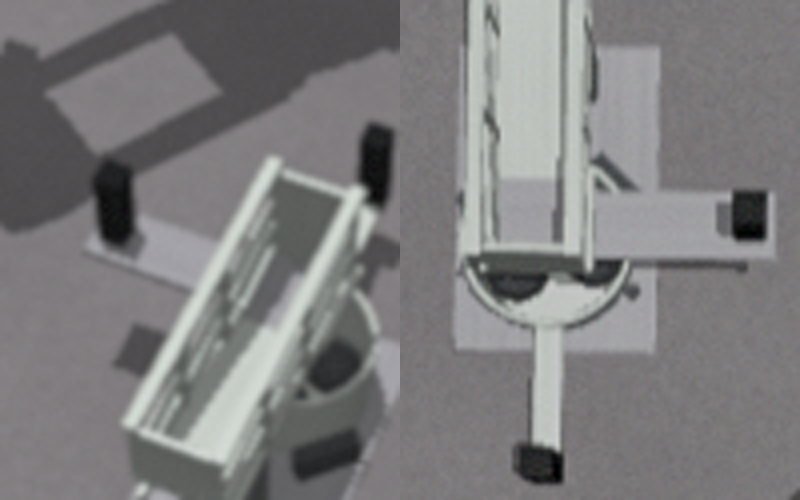

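The shutter is shut at its start position or a fraction of a pixel further in. The channel is empty, balls are visible in the cup at about (255,211) and (275,207), and the cup stands upright under the spout. The gripper is clear of everything, so I'm handing in.

```bash
python3 -c "
from rig import r
print(r.sense()['clock'],r.sign_off())"
```

```text
the job is handed in; nothing more can be done
27.775 None
```

I stood the silver cup on the base plate under the spout and let go of it. I then slid the shutter fully open, let the three balls drop into the cup, and pushed the shutter home again. The job was handed in at 27.8 s with the gripper open and clear.

- **Balls:** the channel was empty before I closed the shutter. Three dark balls could be made out in the cup then, one of them only as a sliver. Two show in the last picture, with the rest of the cup hidden by the channel.
- **Cup:** it stands upright, centred to about 1–2 mm by its rim edges. The automatic rim fits near the hopper were unreliable (RMS over 1 px, partly hidden by the arm), so I dropped them. The post's measured y (84–85 mm) was 4–5 mm off the gripper reading, a slight turn of the handle at most.
- **Shutter:** its post ended 0.4–0.9 px further in than at the start, so it is home. While closing, the gripper travelled about 7 mm further than the 55 mm stroke. I took that as slip or tilt in the grip; the force stayed under 4 N.
- **Other things:** the look-alike and the bystanders were not approached at low height. I did not measure each one again at the end.

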